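# Turn the pipette carousel to the pipette that fits the tips

### The job

One of the three tip boxes has been set out on the pale blue-green work mat. Gently push an arm of the pipette carousel round with a fingertip until the pipette whose push button has the same colour as those tips hangs squarely over the white index mark on the carousel's base, and leave it standing there. Push only on the white arms, never on the pipettes; lift or carry nothing, do not shove the stand, and leave everything else where it is.

Things in the scene. Friction and masses are not known exactly. Their poses are not given: they have to be found in the camera images.
- carousel: pipette carousel's stand, loose, 2.4 kg: round grey base 260 mm across, 22 mm high, with a 60 mm wide nose at its front reaching 190 mm from the axis, and an upright column 26 mm thick. Origin on the column's axis at bench level; its own -x axis points through the nose (front of the stand), z up. Stays put unless pushed with more than about 10 N.
- index_mark (a point): middle of the white index mark, a 45 x 16 mm stripe on the black top of the nose, 163 mm in front of the column's axis and 21 mm above the bench; it runs radially.
- wheel: white wheel, turns endlessly either way about the vertical column with about 0.12 N m, stays where left. Origin on the axis 238 mm above the bench, z up. Hub 52 mm across, top at 274 mm. Six arms at 0, 60, .. 300 deg from its own +x (ccw from above): bars 10 mm thick, 238 to 260 mm above the bench, out to 98 mm, then a cradle 40 mm wide, 32 mm long. Gaps open from above; cradle at 60 deg empty.
- pipette_blue: white hand pipette with a blue push button (25 mm disc on top), collar and band of that colour, hanging in the wheel's cradle at 180 deg, axis 118 mm from the wheel's; 257 mm long, handle 30 mm across. Origin at the nozzle's lower end, on its axis, 38 mm above the bench; button top 295 mm above it; z up, x away from the wheel's axis. It can lift out: not wanted.
- pipette_red: white hand pipette with a red push button (25 mm disc on top), collar and band of that colour, hanging in the wheel's cradle at 240 deg, axis 118 mm from the wheel's; 257 mm long, handle 30 mm across. Origin at the nozzle's lower end, on its axis, 38 mm above the bench; button top 295 mm above it; z up, x away from the wheel's axis. It can lift out: not wanted.
- pipette_yellow: white hand pipette with a yellow push button (25 mm disc on top), collar and band of that colour, hanging in the wheel's cradle at 120 deg, axis 118 mm from the wheel's; 257 mm long, handle 30 mm across. Origin at the nozzle's lower end, on its axis, 38 mm above the bench; button top 295 mm above it; z up, x away from the wheel's axis. It can lift out: not wanted.
- pipette_green: white hand pipette with a green push button (25 mm disc on top), collar and band of that colour, hanging in the wheel's cradle at 300 deg, axis 118 mm from the wheel's; 257 mm long, handle 30 mm across. Origin at the nozzle's lower end, on its axis, 38 mm above the bench; button top 295 mm above it; z up, x away from the wheel's axis. It can lift out: not wanted.
- pipette_grey: grey hand pipette with a black push button (25 mm disc on top), collar and band of that colour, hanging in the wheel's cradle at 0 deg, axis 118 mm from the wheel's; 257 mm long, handle 30 mm across. Origin at the nozzle's lower end, on its axis, 38 mm above the bench; button top 295 mm above it; z up, x away from the wheel's axis. It can lift out: not wanted.
- mat: pale blue-green work mat, 170 (x) x 210 (y) mm, paper thin, fixed on the bench; origin at its middle. Exactly one tip box stands about its middle; the other two stand more than 150 mm away.
- tips_blue: open tip box, blue rack full of blue tips in a clear box, 88 x 126 mm, 60 mm high; loose; origin at the middle of its underside.
- tips_red: open tip box, red rack full of red tips in a clear box, 88 x 126 mm, 60 mm high; loose; origin at the middle of its underside.
- tips_yellow: open tip box, yellow rack full of yellow tips in a clear box, 88 x 126 mm, 60 mm high; loose; origin at the middle of its underside.
- tub: tub with a teal lid, 98 mm across, 84 mm high, loose; origin at the middle of its underside.
- marker: white marker pen with a blue cap, 120 mm long, 16 mm thick, lying loose; origin on its underside.
- tube50: closed tube with a blue cap standing upright, 35 mm across, 111 mm high, loose; origin at the middle of its underside.
- reagent: amber bottle with a blue cap, 72 mm across, 150 mm high, loose; origin at the middle of its underside.

How it is judged:
By the outcome, as a careful person would: the job done as asked, in the order asked, and still so for the second after the job is handed in, with the robot touching nothing.
It also fails if it takes over 54 s, if anything falls off the work surface, if the arm or the gripper's body presses on something with over 40 N, if the wrist force passes 120 N, or if a joint passes its speed limit or range.

### The arm

A 6-joint arm with a two-finger parallel gripper is mounted at the origin on the work surface. World frame = base frame: x ahead of the robot, y to its left, z up, the work surface at z = 0. Lengths are in m, angles in rad, forces in N, time in s.
With the tool pointing down it reaches from about 0.375 to 0.9 m from the base axis. Payload 3.1 kg.
Tool frame: the origin (TCP) lies between the finger pads; the fingertips stand 17 mm ahead of it and the grasp point (between the pads) lies 2 mm behind it; x points along the fingers, y is the direction in which the jaws open and shut, and the axes are right-handed (so a half turn about x gives the same grasp; the last joint's range is limited). The gripper opens to 85 mm and grips with 20 to 120 N. Pads are 22 mm wide; open, the fingers measure 114 mm over their backs; the gripper's body (76 mm by 85 mm) begins 54 mm behind the grasp point. The pads swing forward as they close: fully open they stand 13 mm farther back than shut.
Start: joints at [1.093, 0.527, 1.433, -0, 1.181, -0.178], TCP at [0.185, 0.597, 0.248] pointing down, gripper open.
Joint ranges: [-3.08, 3.08], [-0.75, 2.2], [0.22, 2.44], [-1.43, 4.57], [0, 2.65], [-2.85, 2.85]. Speed limits (rad/s): [2.79, 2.79, 3.14, 3.14, 3.14, 3.14].

### API

Orientations are given as a 3x3 rotation matrix whose columns are the frame's x, y, z axes.
In Python, from workcell import bot, eyes, workorder gives the robot as it stands.
- The arm moves only by the tool jog_arm, never from a script. Its argument "plan" is a list that holds one entry, the list of rows, each a list of 5 numbers: the gripper's target within -1 to 1 (shut at 1, half-way at 0, fully open at -1), then the shift along the world's x, y, z in mm, then the turn about the world's z in degrees. In form: [[[jaw, dx, dy, dz, yaw], ...]]. A call has 1 to 12 rows; each row is the pose to reach, as a shift and turn from the pose commanded when the call began; what a row does not reach only later rows make up. A row lasts 1/10 s, in which the tool goes at most 50 mm and 8.59 degrees, less where a joint would pass 70% of its speed; a pose out of reach is approached as far as the arm can. A call with a gripper value outside its range is refused whole. The fingers move at their own pace and stop on an object; "force" is the grip in N (left out, the last holds). Time passes only in rows, so rows that repeat a pose let the fingers close. It gives the time, the measured TCP pose, the force and the opening at its end, in the units of the state.
- bot.state(): the state, without advancing time (a new reading comes with each control period).
- eyes.capture(name): name is "scene" or "top" or "wrist"; returns the picture (420x560x3 uint8, blue, green, red); there is no depth.
- eyes.camera_params(name): a dict with "K" (3x3 intrinsics, pixels), "rvec" (rotation vector, rad) and "tvec" (3), from world to camera coordinates, as OpenCV has them. Camera axes: x right, y down, z forward; pixel columns grow to the right and rows downward; lengths in m; the calibration is good to about 2 mm. A picture is of the moment at which its call begins: read the wrist's pose just before it. camera_params takes no time and is no camera call; for the wrist camera it gives the pose at the moment of the call.
- workorder.job_done(): hands the job in, once; it reports no verdict.
The state is a dict: "clock": time; "joint_positions": joint angles; "joint_vel": joint speeds; "effort": joint torques, N m; "eef_pos": TCP position; "eef_rot": TCP orientation; "contact_force": force on the tool from outside, world axes, zero at the start; "ft_torque": the same for the moment, N m; "width": finger opening in m.
Only numpy, scipy, OpenCV 4.12 (cv2) and the standard library are available. Lean on these libraries where they do the work, as an engineer would, in place of code of your own. Each camera call takes 0.05 s, during which the arm holds its last target. There are 200 camera calls.

## Working session

There is one attempt and no reset: what is moved stays moved. The work goes in short steps, Python scripts to look and compute and a tool call to move; the robot and the scene stay as the last step left them, time stands still between calls to the robot, and variables do not carry over. Pictures are saved under pics/ and viewed, about 8 in all and at most 12, crops included, and the job is handed in when it is done.

Besides the shell and the picture viewer there is one more tool, called after "Request:" as name([rows], argument=value, ...), one row to a line, values as JSON. jog_arm: Moves the arm, as the interface text tells. Its arguments: {"type":"object","properties":{"plan":{"type":"array","items":{"type":"array","items":{"type":"array","items":{"type":"number"}}}},"force":{"type":"number"}},"required":["plan"]}

```bash
mkdir -p pics
cat > h.py <<'E'
import numpy as np, cv2
from workcell import bot, eyes, workorder
def cam(n):
    p=eyes.camera_params(n); K=np.array(p["K"],float); R=cv2.Rodrigues(np.array(p["rvec"],float))[0]; return K,R,np.array(p["tvec"],float).ravel()
def ray(n,uv,z):
    K,R,t=cam(n); d=R.T@np.linalg.inv(K)@np.array([uv[0],uv[1],1.]); c=-R.T@t
    return c+d*(z-c[2])/d[2]
def proj(n,P):
    K,R,t=cam(n); q=(K@(R@np.atleast_2d(P).T+t[:,None])).T; return q[:,:2]/q[:,2:]
E
python3 - <<'E'
from h import *
for n in("top","scene"):
    im=eyes.capture(n); cv2.imwrite(f"pics/{n}0.png",im)
    K,R,t=cam(n); print(n,-R.T@t,K[0,0])
E
```

```text
top [ 0.38388296 -0.04607181  1.31065075] 407.9995533473792
scene [1.0543662  0.52647872 1.22399426] 493.2115443117671
```

View pics/top0.png

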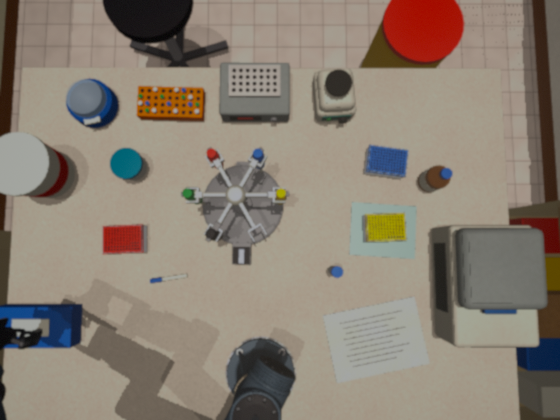

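View pics/scene0.png

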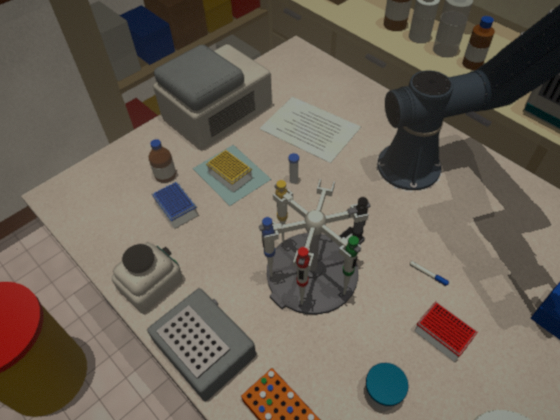

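Yellow tips are on the mat (top view 386,227). The yellow pipette is at (282,194), the hub at (236,195) and the nose mark at about (241,256). I'll enlarge this area to measure it.

Run:
```python
from h import *
im=cv2.imread("pics/top0.png")[140:275,170:310]
cv2.imwrite("pics/c1.png",cv2.resize(im,None,fx=4.4,fy=4.4,interpolation=cv2.INTER_CUBIC))
hub=ray("top",(236,195),.274); m=ray("top",(241,256),.021); y=ray("top",(282,194),.333)
print(hub,m,np.linalg.norm((hub-m)[:2]),y,np.linalg.norm((hub-y)[:2]))
for n,u in (("red",(211,154)),("blue",(259,154)),("green",(188,194)),("grey",(213,233))):
    p=ray("top",u,.333); print(n,p)
```

```text
[0.51852633 0.0526444  0.274     ] [0.35845241 0.05921172 0.021     ] 0.1602085799751467 [ 0.51336695 -0.0640121   0.333     ] 0.11677053104152468
red [0.61150821 0.10886138 0.333     ]
blue [ 0.61165821 -0.008058    0.333     ]
green [0.51322287 0.16276642 0.333     ]
grey [0.41925658 0.10110864 0.333     ]
```

View pics/c1.png

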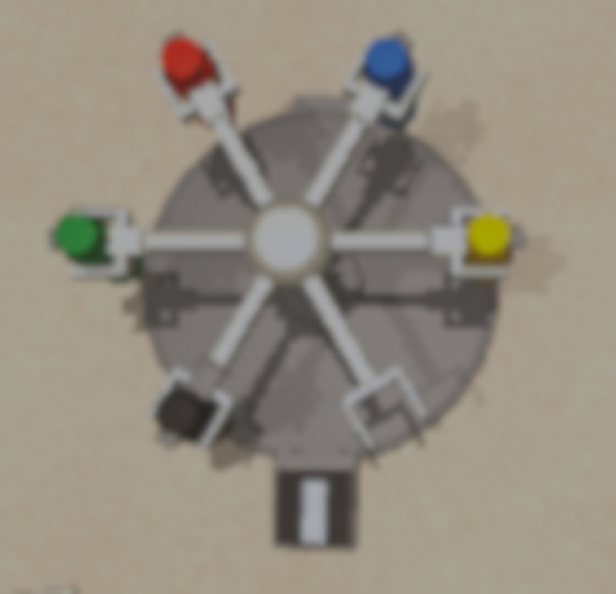

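The crop shows the hub at (286,238), the mark at (314,511), yellow at (489,235), green at (79,235), red at (184,59), blue at (388,61) and black at (185,411). The empty cradle is at lower right. I'll fit the axis, wheel angle and nose angle together.

```bash
cat >> h.py <<'E'
from scipy.optimize import least_squares
ANG=dict(grey=0,yellow=120,blue=180,red=240,green=300)
def model(p):
    ax,ay,w,s=p; P=[[ax,ay,.274],[ax+.163*np.cos(s),ay+.163*np.sin(s),.021]]
    for k in ("yellow","green","red","blue","grey"):
        a=w+np.radians(ANG[k]); P.append([ax+.118*np.cos(a),ay+.118*np.sin(a),.333])
    return np.array(P)
def fit(n,uv):
    uv=np.array(uv,float); ok=~np.isnan(uv[:,0])
    r=least_squares(lambda p:(proj(n,model(p)[ok])-uv[ok]).ravel(),[.517,.05,W0,np.radians(178)],loss="soft_l1",x_scale=[.01,.01,.1,.1])
    return r.x,(proj(n,model(r.x)[ok])-uv[ok])
W0=np.radians(150)
E
python3 - <<'E'
from h import *
c=np.array([(286,238),(314,511),(489,235),(79,235),(184,59),(388,61),(185,411)],float)
uv=(c+.5)/4.4-.5+[170,140]
x,r=fit("top",uv); print(x[:2],np.degrees(x[2:]),"\n",r.round(2))
s=bot.state(); print(np.round(s["eef_rot"],3),s["eef_pos"],s["clock"],s["width"],s["contact_force"])
# finger start poses: world angle of empty arm w+60; finger offset d on ccw side, radius .085
e=x[2]+np.radians(60)
for rot in range(0,-100,-10):
    a=e+np.radians(rot)
    print(rot,[ (x[:2]+.085*np.array([np.cos(a),np.sin(a)])+d*np.array([-np.sin(a),np.cos(a)])).round(4).tolist() for d in (.016,.04)])
im=cv2.imread("pics/scene0.png")[160:320,230:400]
cv2.imwrite("pics/s1.png",cv2.resize(im,None,fx=3.5,fy=3.5,interpolation=cv2.INTER_CUBIC))
print(proj("scene",model(x)).round(1))
E
```

```text
[0.51665432 0.05067687] [150.30039505 176.93583313] 
 [[ 2.15  2.02]
 [-0.05  1.71]
 [ 2.62 -0.62]
 [-2.   -0.18]
 [-0.94 -1.85]
 [ 1.11 -2.5 ]
 [-2.06  2.11]]
[[-0.001  0.295  0.955]
 [-0.002  0.955 -0.295]
 [-1.    -0.002 -0.   ]] [0.18426287 0.59658163 0.24742028] 0.1 0.08508549431977126 [ 0.42749969 -0.96744146 -0.73627367]
0 [[0.4513, -0.006], [0.4634, -0.0267]]
-10 [[0.4425, 0.0062], [0.4508, -0.0163]]
-20 [[0.4359, 0.0197], [0.4402, -0.0039]]
-30 [[0.4317, 0.0342], [0.4319, 0.0102]]
-40 [[0.4302, 0.0492], [0.4261, 0.0256]]
-50 [[0.4312, 0.0643], [0.4231, 0.0417]]
-60 [[0.4349, 0.0789], [0.423, 0.058]]
-70 [[0.441, 0.0927], [0.4257, 0.0742]]
-80 [[0.4495, 0.1052], [0.4312, 0.0896]]
-90 [[0.46, 0.116], [0.4392, 0.1039]]
[[314.8 212.2]
 [352.5 234.5]
 [280.2 169.9]
 [354.3 226.3]
 [302.9 237.7]
 [265.9 207.3]
 [363.9 186.7]]
```

Button radius residuals show the button tops are at 295 mm above the bench (38+257), not 333. Refitting with that.

```bash
sed -i 's/\.333/.295/' h.py
python3 - <<'E'
from h import *
c=np.array([(286,238),(314,511),(489,235),(79,235),(184,59),(388,61),(185,411)],float)
uv=(c+.5)/4.4-.5+[170,140]
x,r=fit("top",uv); print(x[:2],np.degrees(x[2:]),"\n",r.round(2))
print("need",np.degrees(x[3]-x[2])-120)
s=bot.state(); R=np.array(s["eef_rot"]); print("tool z yaw",np.degrees(np.arctan2(R[1,2],R[0,2])))
e=x[2]+np.radians(60)
for rot in range(0,-100,-10):
    a=e+np.radians(rot)
    print(rot,[ (x[:2]+.085*np.array([np.cos(a),np.sin(a)])+d*np.array([-np.sin(a),np.cos(a)])).round(4).tolist() for d in (.016,.035)])
E
```

```text
[0.52125582 0.05474735] [150.19485274 178.39725536] 
 [[ 0.57  0.24]
 [-0.01  0.29]
 [ 0.67 -0.31]
 [-0.29 -0.05]
 [-0.1  -0.14]
 [ 0.15 -0.69]
 [-1.32  0.69]]
need -91.79759737526277
tool z yaw -17.178137364532546
0 [[0.4558, -0.0018], [0.4654, -0.0183]]
-10 [[0.447, 0.0104], [0.4536, -0.0074]]
-20 [[0.4404, 0.024], [0.4438, 0.0053]]
-30 [[0.4363, 0.0385], [0.4364, 0.0195]]
-40 [[0.4348, 0.0535], [0.4315, 0.0347]]
-50 [[0.4359, 0.0685], [0.4294, 0.0506]]
-60 [[0.4395, 0.0831], [0.4301, 0.0666]]
-70 [[0.4457, 0.0969], [0.4336, 0.0823]]
-80 [[0.4542, 0.1093], [0.4397, 0.0971]]
-90 [[0.4647, 0.1202], [0.4483, 0.1106]]
```

The fit is good (residuals under 1.5 px): axis at (0.521, 0.055), and the wheel must turn about -92° (clockwise). I'll push the empty-cradle arm from the gap between it and yellow. First I close the fingers, rise and travel there.

Request:
jog_arm([
  [[1,0,0,50,0],[1,10,-22,90,-4],[1,30,-66,130,-8],[1,50,-110,140,-12],[1,70,-154,140,-16],[1,90,-198,140,-20],[1,110,-242,140,-24],[1,130,-286,140,-28],[1,150,-330,140,-32],[1,170,-374,140,-36],[1,190,-418,140,-40],[1,210,-462,140,-43]],
], force=20)

```text
clock: 1.3
eef_pos: [0.3946, 0.1332, 0.3882]
eef_rot: [[-0.0, 0.869, 0.495], [0.0, 0.495, -0.869], [-1.0, -0.0, -0.0]]
contact_force: [1.3, 0.9, -0.5]
width: 0.0003
```

Request:
jog_arm([
  [[1,18,-38,0,0],[1,36,-77,0,0],[1,53,-115,0,0],[1,70,-153,0,0],[1,70,-153,0,0],[1,70,-153,0,0]],
])

```text
clock: 1.9
eef_pos: [0.4643, -0.0185, 0.3876]
eef_rot: [[-0.002, 0.869, 0.495], [0.001, 0.495, -0.869], [-1.0, -0.001, -0.002]]
contact_force: [-0.6, -0.3, -0.7]
width: 0.0
```

Run:
```python
from h import *
s=bot.state(); R=np.array(s["eef_rot"]); print(s["clock"],s["eef_pos"],"tool z yaw",np.degrees(np.arctan2(R[1,2],R[0,2])),s["width"],s["contact_force"],s["joint_positions"])
im=eyes.capture("wrist"); cv2.imwrite("pics/w1.png",im)
p=s["eef_pos"]; print(proj("wrist",[[p[0],p[1],.26]]))
```

```text
1.9 [ 0.46431292 -0.01849872  0.3876334 ] tool z yaw -60.31209136058704 3.772050092620575e-05 [-0.61497853 -0.28835587 -0.69849173] [-2.81315509e-01  1.53129322e-01  1.61308377e+00  4.76716329e-04
  1.37745677e+00 -7.99560354e-01]
[[279.94546786 209.9449704 ]]
```

View pics/w1.png

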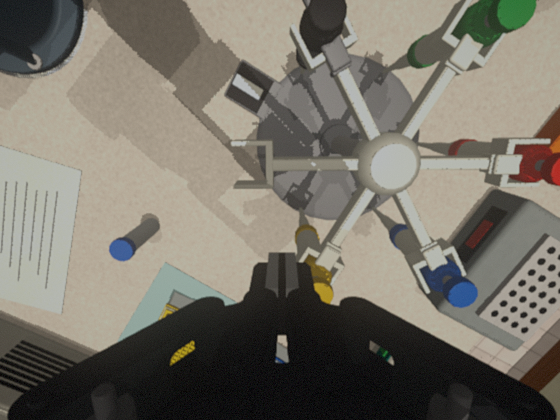

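The wrist view shows the gap below the empty arm (275,163). The TCP projects to (280,210), about 40 mm to the side of that arm and clear of yellow's cradle at (335,255), which matches the fit. Descending so the tips reach arm height.

Request:
jog_arm([
  [[1,0,0,-40,0],[1,0,0,-75,0],[1,0,0,-100,0],[1,0,0,-120,0],[1,0,0,-130,0],[1,0,0,-130,0]],
])

```text
clock: 2.55
eef_pos: [0.4634, -0.0166, 0.2574]
eef_rot: [[-0.003, 0.867, 0.499], [0.001, 0.499, -0.867], [-1.0, -0.002, -0.002]]
contact_force: [-0.7, -1.3, 0.3]
width: 0.0003
```

Run:
```python
from h import *
s=bot.state(); print(s["clock"],s["eef_pos"],s["contact_force"])
p0=np.array([.465,-.018]);x=np.array([.5213,.0547]); e=np.radians(210.2)
for rot in [0,-8,-16,-24,-32,-40,-48,-56,-64,-72,-80,-84,-88,-90,-92]:
    a=e+np.radians(rot); q=x+.085*np.array([np.cos(a),np.sin(a)])+.016*np.array([-np.sin(a),np.cos(a)]); print(rot,((q-p0)*1000).round(1))
```

```text
2.55 [ 0.46336696 -0.01658638  0.25741063] [-0.72697387 -1.30441858  0.25124897]
0 [-9.1 16.1]
-8 [-16.4  25.8]
-16 [-22.2  36.3]
-24 [-26.5  47.6]
-32 [-29.2  59.4]
-40 [-30.2  71.4]
-48 [-29.5  83.5]
-56 [-27.2  95.3]
-64 [-23.2 106.7]
-72 [-17.7 117.4]
-80 [-10.8 127.3]
-84 [ -6.8 131.8]
-88 [ -2.5 136.1]
-90 [ -0.3 138.1]
-92 [  2. 140.]
```

Request:
jog_arm([
  [[1,-4,7,0,0],[1,-7,12,0,0],[1,-9,16,0,0],[1,-11,18,0,-2],[1,-13,21,0,-4],[1,-15,23,0,-6],[1,-16,26,0,-8],[1,-18,28.5,0,-10],[1,-19,31,0,-12],[1,-21,33.5,0,-14],[1,-22,36,0,-16],[1,-22,36,0,-16]],
])

```text
clock: 3.75
eef_pos: [0.4424, 0.0187, 0.2589]
eef_rot: [[0.001, 0.971, 0.239], [0.0, 0.239, -0.971], [-1.0, 0.001, -0.0]]
contact_force: [0.3, -0.8, -1.2]
width: -0.0003
```

Run:
```python
from h import *
im=eyes.capture("top"); cv2.imwrite("pics/t2.png",im)
im=im[140:275,170:310]
cv2.imwrite("pics/c2.png",cv2.resize(im,None,fx=4.4,fy=4.4,interpolation=cv2.INTER_CUBIC))
```

```text
(no output)
```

View pics/c2.png

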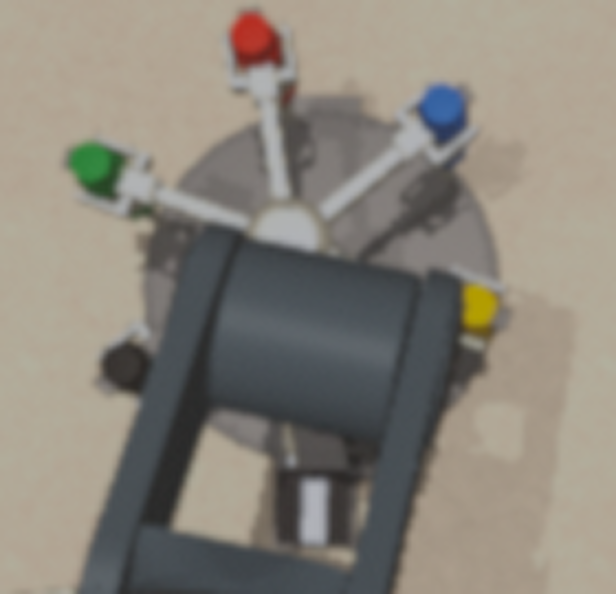

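The wheel turns smoothly under under 2 N, the stand hasn't moved, and yellow is now at (480,308) in the crop. Continuing along the arc.

Request:
jog_arm([
  [[1,-2.3,5.7,0,-4],[1,-4.5,11.5,0,-8],[1,-6,17.5,0,-12],[1,-7.2,23.4,0,-16],[1,-7.9,29.4,0,-20],[1,-8.2,35.4,0,-24],[1,-8,41.5,0,-28],[1,-7.5,47.5,0,-32],[1,-6.5,53.5,0,-36],[1,-5.2,59.3,0,-40],[1,-5.2,59.3,0,-40],[1,-5.2,59.3,0,-40]],
])

```text
clock: 5.0
eef_pos: [0.4376, 0.0775, 0.2585]
eef_rot: [[0.001, 0.898, -0.439], [0.0, -0.439, -0.898], [-1.0, 0.001, -0.0]]
contact_force: [1.3, -0.6, -1.2]
width: -0.0002
```

Run:
```python
from h import *
im=eyes.capture("top"); cv2.imwrite("pics/t3.png",im)
im=im[140:275,170:310]
cv2.imwrite("pics/c3.png",cv2.resize(im,None,fx=4.4,fy=4.4,interpolation=cv2.INTER_CUBIC))
```

```text
(no output)
```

View pics/c3.png

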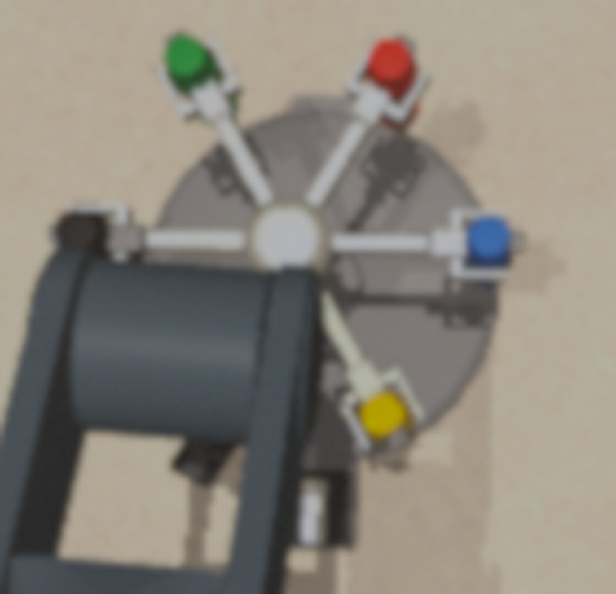

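Request:
jog_arm([
  [[1,2,5.8,0,-4],[1,4,11.4,0,-8],[1,6.5,16.8,0,-12],[1,9.5,22.1,0,-16],[1,11,24.6,0,-18],[1,12.8,27.1,0,-20],[1,14.6,29.5,0,-22],[1,15.5,30.8,0,-23],[1,16.4,32,0,-24],[1,16.4,32,0,-24],[1,16.4,32,0,-24]],
])

```text
clock: 6.15
eef_pos: [0.4545, 0.1091, 0.2585]
eef_rot: [[0.002, 0.641, -0.768], [-0.0, -0.768, -0.641], [-1.0, 0.001, -0.001]]
contact_force: [1.6, -2.4, 0.0]
width: 0.0002
```

Run:
```python
from h import *
im=eyes.capture("top"); cv2.imwrite("pics/t4.png",im)
im=im[140:275,170:310]
cv2.imwrite("pics/c4.png",cv2.resize(im,None,fx=4.4,fy=4.4,interpolation=cv2.INTER_CUBIC))
```

```text
(no output)
```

View pics/c4.png

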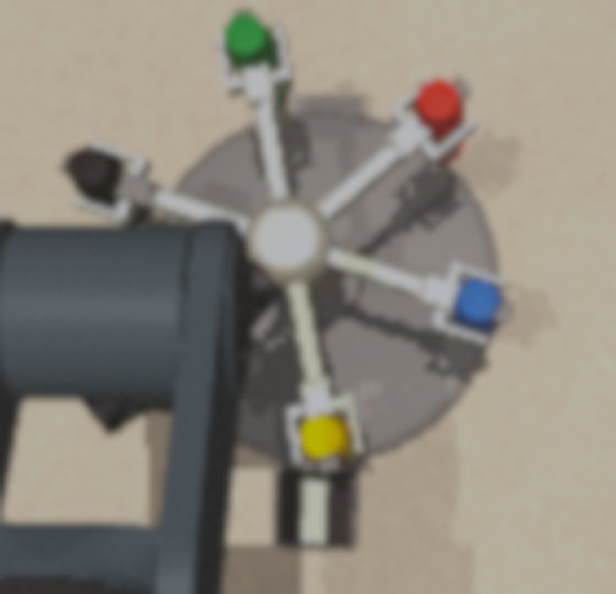

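Button positions in the crop: yellow (323,437), blue (478,302), red (438,104), green (246,36), black (97,174), mark (314,511). Fitting these for the remaining angle.

Run:
```python
from h import *
import h
h.W0=np.radians(70)
c=np.array([(287,239),(314,511),(323,437),(246,36),(438,104),(478,302),(97,174)],float)
uv=(c+.5)/4.4-.5+[170,140]
x,r=fit("top",uv); print(x[:2],np.degrees(x[2:]),"\n",r.round(2)); print("need",np.degrees(x[3]-x[2])-120)
# subpixel centroids of coloured buttons by saturation, for both reference and now
for f in ("top0","t4"):
    im=cv2.imread(f"pics/{f}.png"); hsv=cv2.cvtColor(im,cv2.COLOR_BGR2HSV)
    for k,lo,hi in(("yellow",22,33),("green",45,80),("red",170,179),("blue",100,125)):
        m=((hsv[...,0]>=lo)&(hsv[...,0]<=hi)&(hsv[...,1]>130)&(hsv[...,2]>90)); m[:140]=0;m[275:]=0;m[:,:170]=0;m[:,310:]=0
        v,u=np.nonzero(m); 
        if len(u):
            p=ray("top",(u.mean(),v.mean()),.29)[:2]-x[:2]; print(f,k,len(u),np.degrees(np.arctan2(p[1],p[0])).round(1),np.linalg.norm(p).round(4))
```

```text
[0.52043862 0.05529892] [ 71.31481745 178.58910695] 
 [[ 0.13  0.33]
 [-0.01  0.56]
 [ 0.01  0.48]
 [-0.04  0.1 ]
 [ 0.39 -0.62]
 [ 0.48 -0.07]
 [-1.81 -0.93]]
need -12.725710504393433
top0 yellow 82 -90.4 0.1168
top0 green 54 89.7 0.1185
top0 blue 59 -29.4 0.1176
t4 yellow 89 -168.4 0.1168
t4 green 55 11.6 0.1188
t4 blue 69 -109.1 0.1163
```

Request:
jog_arm([
  [[1,1,1.1,0,-1],[1,2,2.2,0,-2],[1,3,3.4,0,-3],[1,4,4.5,0,-4],[1,5.1,5.6,0,-5],[1,6.2,6.7,0,-6],[1,7.2,7.7,0,-7],[1,8.3,8.8,0,-8],[1,9.4,9.8,0,-9],[1,10.5,10.8,0,-10],[1,11.1,11.3,0,-10.5],[1,11.1,11.3,0,-10.5]],
])

```text
clock: 7.4
eef_pos: [0.4651, 0.1209, 0.2584]
eef_rot: [[0.0, 0.489, -0.872], [0.0, -0.872, -0.489], [-1.0, -0.0, -0.001]]
contact_force: [1.6, -3.2, 2.0]
width: 0.0001
```

Run:
```python
from h import *
im=eyes.capture("top"); cv2.imwrite("pics/t5.png",im)
im=im[140:275,170:310]
cv2.imwrite("pics/c5.png",cv2.resize(im,None,fx=4.4,fy=4.4,interpolation=cv2.INTER_CUBIC))
```

```text
(no output)
```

View pics/c5.png

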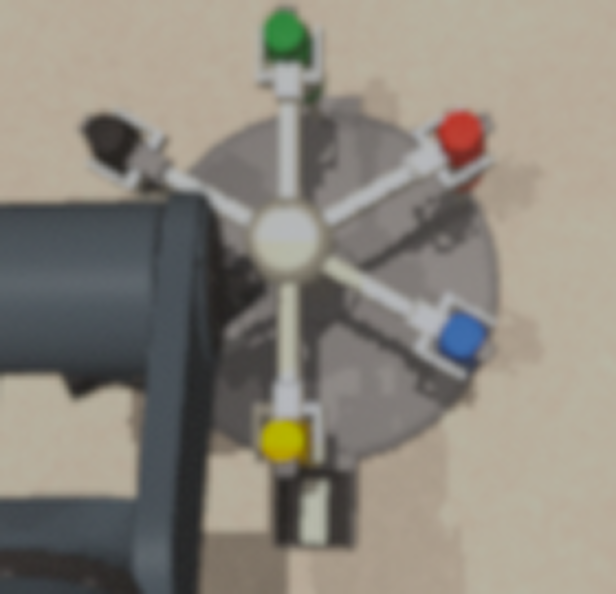

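Yellow is now at (284,439), green (286,34), red (461,137), blue (463,336), black (112,138). The mark looks offset to the right because it is lower (parallax), so I'll fit again.

Run:
```python
from h import *
import h
h.W0=np.radians(60)
c=np.array([(288,239),(314,511),(284,439),(286,34),(461,137),(463,336),(112,140)],float)
uv=(c+.5)/4.4-.5+[170,140]
x,r=fit("top",uv); print(x[:2],np.degrees(x[2:]),"\n",r.round(2)); print("need",np.degrees(x[3]-x[2])-120)
for f in ("t4","t5"):
    im=cv2.imread(f"pics/{f}.png"); hsv=cv2.cvtColor(im,cv2.COLOR_BGR2HSV)
    for k,lo,hi in(("yellow",22,33),("green",45,80),("red",170,179),("blue",100,125)):
        m=((hsv[...,0]>=lo)&(hsv[...,0]<=hi)&(hsv[...,1]>130)&(hsv[...,2]>90)); m[:140]=0;m[275:]=0;m[:,:170]=0;m[:,310:]=0
        v,u=np.nonzero(m); 
        if len(u):
            p=ray("top",(u.mean(),v.mean()),.29)[:2]-x[:2]; print(f,k,len(u),np.degrees(np.arctan2(p[1],p[0])).round(1),np.linalg.norm(p).round(4))
    g=cv2.cvtColor(im,cv2.COLOR_BGR2GRAY)[246:266,232:252]; v,u=np.nonzero(g>np.percentile(g,85)); 
    print(f,"mark bright", np.median(u)+232, np.median(v)+246)
s=bot.state();print(s["clock"],s["contact_force"])
```

```text
[0.52046541 0.05487009] [ 60.34389659 178.43701279] 
 [[ 0.07  0.32]
 [-0.01  0.55]
 [-0.01  0.95]
 [-0.1  -0.33]
 [ 0.55 -0.99]
 [ 0.37  0.4 ]
 [-1.21 -1.28]]
need -1.9068837990400453
t4 yellow 89 -168.6 0.1167
t4 green 55 11.8 0.1189
t4 blue 69 -109.2 0.1159
t4 mark bright 241.0 256.0
t5 yellow 94 -179.8 0.117
t5 green 55 1.1 0.1184
t5 blue 68 -119.8 0.1162
t5 mark bright 241.0 257.0
7.45 [ 3.10208549 -3.92385789  2.04033586]
```

About 1.9° remain. I'll finish slowly, back off, rise and move clear.

Request:
jog_arm([
  [[1,0.5,0.4,0,-0.5],[1,1,0.9,0,-1],[1,1.5,1.3,0,-1.5],[1,2.1,1.8,0,-1.9],[1,2.1,1.8,0,-1.9],[1,-3,-3,0,-1.9],[1,-13,-11,0,-1.9],[1,-13,-11,0,-1.9],[1,-13,-11,30,-1.9],[1,-13,-11,75,-1.9],[1,-13,-11,120,-1.9],[1,-13,-11,130,-1.9]],
])

```text
clock: 8.65
eef_pos: [0.4536, 0.1101, 0.3932]
eef_rot: [[0.01, 0.461, -0.888], [0.001, -0.888, -0.461], [-1.0, 0.003, -0.009]]
contact_force: [0.9, 1.0, 0.1]
width: 0.0002
```

Request:
jog_arm([
  [[1,-20,45,0,0],[1,-40,90,0,0],[1,-60,135,0,0],[1,-80,180,0,0],[1,-100,225,0,0],[1,-120,270,0,0],[1,-120,270,0,0]],
])

```text
clock: 9.35
eef_pos: [0.328, 0.3838, 0.3873]
eef_rot: [[-0.003, 0.467, -0.884], [0.002, -0.884, -0.467], [-1.0, -0.003, 0.002]]
contact_force: [0.2, -1.4, 0.5]
width: 0.0002
```

Run:
```python
from h import *
a=eyes.capture("top"); cv2.imwrite("pics/t6.png",a); b=eyes.capture("scene"); cv2.imwrite("pics/s6.png",b)
A=cv2.resize(a[140:275,170:310],None,fx=4,fy=4,interpolation=cv2.INTER_CUBIC)
B=cv2.resize(b[160:295,240:300+80],None,fx=4,fy=4,interpolation=cv2.INTER_CUBIC)
cv2.imwrite("pics/c6.png",A); cv2.imwrite("pics/d6.png",B)
```

```text
(no output)
```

View pics/c6.png

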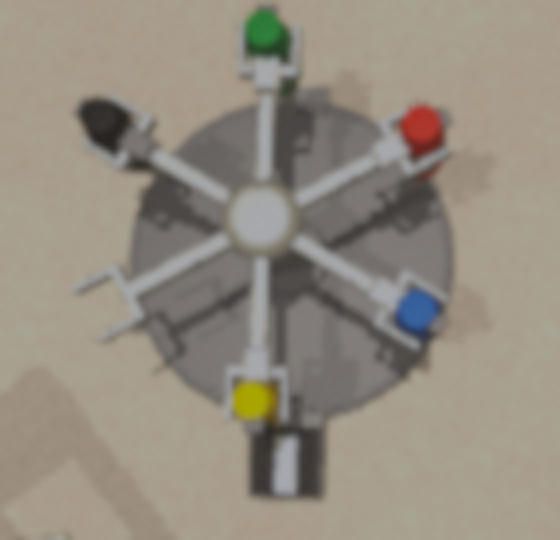

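View pics/d6.png

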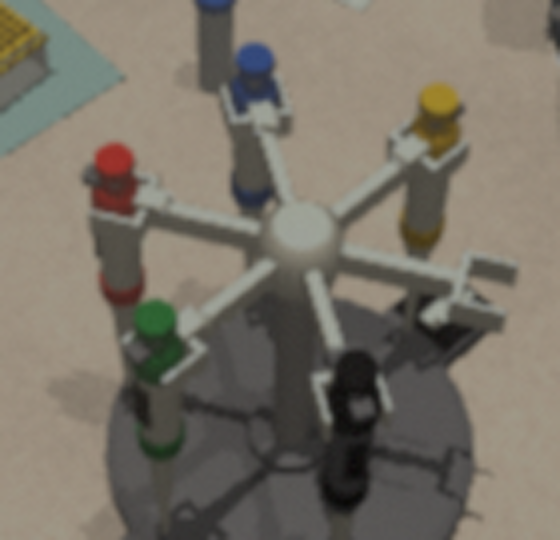

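Top crop: yellow (254,400), mark (286,464), green (264,30), red (423,129), blue (417,312), black (103,121). Scene crop: yellow (438,101), blue (255,58), red (115,160), green (154,320), black (357,371). Checking both fits.

Run:
```python
from h import *
import h
h.W0=np.radians(60)
N=np.nan
T=np.array([(263,217),(286,464),(254,400),(264,30),(423,129),(417,312),(103,121)],float)
S=np.array([(301,222),(N,N),(438,101),(154,320),(115,160),(255,58),(357,371)],float)
for n,c,o in(("top",T,(170,140)),("scene",S,(240,160))):
    uv=(c+.5)/4-.5+o
    x,r=fit(n,uv); print(n,x[:2],np.degrees(x[2:]),"need",np.degrees(x[3]-x[2])-120,"\n",r.round(2).tolist())
# base-disc centre + mark -> nose angle independent of height calibration: disc rim edges in crop (left,right,top,bottom)
L,Rr=[ray("top",((u+.5)/4-.5+170,(v+.5)/4-.5+140),.022) for u,v in((131,260),(453,260))]
m=ray("top",((286.5)/4-.5+170,(464.5)/4-.5+140),.021); cy=(L[1]+Rr[1])/2
print("disc",np.linalg.norm(L-Rr),cy,"mark",m,"nose deg",180-np.degrees(np.arcsin((m[1]-cy)/.163)))
for f in ("top0","t6"):
    im=cv2.imread(f"pics/{f}.png"); hsv=cv2.cvtColor(im,cv2.COLOR_BGR2HSV); 
    C={}
    for k,lo,hi in(("yellow",22,33),("green",45,80),("blue",100,125)):
        m=((hsv[...,0]>=lo)&(hsv[...,0]<=hi)&(hsv[...,1]>130)&(hsv[...,2]>90)); m[:140]=0;m[275:]=0;m[:,:170]=0;m[:,310:]=0
        v,u=np.nonzero(m); C[k]=ray("top",(u.mean(),v.mean()),.293)[:2]
    d=C["yellow"]-C["green"]; print(f,"yellow-green line deg",np.degrees(np.arctan2(d[1],d[0])), (C["yellow"]+C["green"])/2)
g0,g1=[cv2.imread(f"pics/{f}.png")[225:270,215:270].astype(int) for f in("top0","t6")]
```

```text
top [0.52040979 0.05475381] [ 58.6767527  178.55788978] need -0.11886291847656594 
 [[-0.19, 0.39], [-0.01, 0.69], [-0.32, 0.72], [0.29, -0.07], [0.28, -0.93], [0.68, -0.04], [-0.76, -0.85]]
scene [0.52487604 0.05931366] [ 58.61649542 178.        ] need -0.6164954216334877 
 [[0.12, 1.03], [0.33, -0.25], [0.12, -0.31], [-0.43, 0.01], [-0.07, 0.17], [-0.09, -0.33]]
disc 0.2554024772724516 0.05524876581189962 mark [0.35962146 0.05882939 0.021     ] nose deg 178.74128067753225
top0 yellow-green line deg -90.3809212269305 [0.51993728 0.05585171]
t6 yellow-green line deg 179.26064434838085 [0.52092505 0.05480749]
```

All the estimates agree to within about 0.6°, so I'm handing the job in.

```bash
python3 -c "
from workcell import workorder; print(workorder.job_done())"
```

```text
the job is handed in; nothing more can be done
None
```

The yellow tip box was the one on the mat, so I turned the carousel until the yellow pipette hung over the index mark, and I've handed the job in. I pushed only the white arm with the empty cradle, using the closed fingertips. The wheel turned about 91.5° clockwise, and the robot then moved clear.

**Alignment:** in the last pictures the fit of all the buttons put the yellow pipette at 178.6–178.7° (both cameras). The index mark was at 178.6–178.7° (top camera).
- A rougher check, the line through the yellow and green buttons, gave 179.3°, about 0.6° off. I judged that close enough and left it.
- The scene camera could not confirm the mark itself, because the empty arm hid it.

**Stand and forces:** the fitted positions of the stand's axis and nose stayed the same to within the measuring error (about 1 mm and 0.2°). Contact force in the readings between moves never exceeded about 5.5 N. The clock was at about 9.5 s when I handed in.

I first read the button tops as 333 mm above the bench. The first fit did not match, and 295 mm did, so I corrected that before moving the arm.

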